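# Stand a chromatography plate up on the viewing stand

## Task

Get the white chromatography plate ready for viewing: first move the small red-capped jar out of the way and stand it upright in the white tray. Then push the plate up to the green fence, tip it up on its thin edge so that it stands leaning flat against the fence about the middle, slide the orange-knobbed retainer bar fully across the foot of the plate, and last press the lamp button all the way down and let it go. Leave the other glassware where it is and do not knock the jar over.

Things in the scene. Friction and masses are not known exactly. Their poses are not given: they have to be found in the camera images.
- fence: Fixed viewing stand: mint-green fence 160 mm wide, 80 high, its front face leaning back 8 degrees. Origin on the table at the foot of the front face, mid-width; z up, x horizontal into the fence (away from the robot: the plate is pushed along +x), y along the fence. Bare table in front. From y = 80 to 195 mm lies an 8 mm high track for the retainer.
- plate_mid (a point): Centre of the white plate, 100 x 100 x 8 mm, 0.18 to 0.33 kg. x points from its lip edge (50 mm off, nearest the robot) to its thin edge, z up out of the white face. Starts flat on the table, thin edge 55 to 75 mm short of the fence. Stood up, x points down and it leans on the fence by itself, white face to the fence, this point 50 mm up.
- plate_lip (a point): Middle of the plate's raised blue lip, 20 mm deep, 100 wide, 6 thick. Lying flat: underside 32 mm above the table, outer edge 70 mm from plate_mid, free space beneath (a 6 mm riser joins it to the plate). Pushed there to the fence, the plate slides, then tips about its stopped thin edge; the lip rises in an arc (124 mm radius) to end on top, this point 105 mm up, 42 mm past the fence foot.
- plate_toe (a point): Middle of the upper edge of the plate's thin far side (50 mm along +x, 4 mm along +z from plate_mid). With the plate stood up it rests in the corner between table and fence, at the origin of the fence in x and z.
- jar_mid (a point): Centre, half-way up, of the small glass jar with a red cap that stands between plate and fence: 34 mm diameter, 56 mm high, 0.06 kg.
- tray_in (a point): Centre of the inner floor of the fixed white tray, 120 (x) by 200 (y) mm outside, 20 mm high, walls and floor 4 to 5 mm. The half towards -y is free, the other holds a white-capped jar.
- retainer (a joint): Travel of the retainer in m: 0 to 0.006 at the start (open, clear of the plate), 0.070 at its stop (across the foot of the standing plate, on its robot side). Slides along the fence's -y with about 2 N of friction and stays where left. Its aluminium bar, 12 mm thick, top 26 mm above the table, passes 20 mm in front of the fence foot.
- retainer_knob (a point): Centre of the retainer's upright orange knob, 16 mm diameter, 30 mm high, 26 to 56 mm above the table; it stands 26 mm in front of the fence foot and moves along the fence's -y as the retainer closes.
- lamp (a joint): Lamp button travel in m: 0 up, 0.006 fully down; spring, about 5 N.
- lamp_top (a point): Centre of the top of the green lamp button, 28 mm diameter, on a grey box 90 x 90 x 40 mm; press straight down.
- jar2_mid (a point): Centre of the white-capped jar in the tray, same size as the other; leave it.
- amber: Amber bottle, 60 mm diameter, 130 mm high; origin under its centre. Leave it.
- clear: Clear bottle, 64 mm diameter, 150 mm high; origin under its centre. Leave it.
- flask: Conical flask, 76 mm diameter, 125 mm high; origin under its centre. Leave it.
- dish: Glass dish, 90 mm diameter, 16 mm high; origin under its centre. Leave it.
- tub: White tub with an orange cap, 64 mm diameter, 60 mm high; origin under its centre. Leave it.
Mind the look-alikes: they are no part of the job. Of the things that look like the part that bears tray_in, the larger one is meant. What is shaped like the part that bears lamp but pink is not meant.

How it is judged:
On the way, in this order (a step that is already met when the one before it is completed fails the run):
1. the red-capped jar stands upright in the tray, released (angle between jar_mid's own z axis and vertical below 0.15 rad and x of jar_mid in the frame of tray_in between -0.045 and 0.045 m and y of jar_mid in the frame of tray_in between -0.085 and 0.085 m and z of jar_mid in the frame of tray_in between 0.022 and 0.036 m and contact force between the fingers and jar below 0.05 N), for 0.2 s.
2. the plate stands on its thin edge against the fence (angle between the x axis of plate_mid and the z axis of fence, either way round below 0.24 rad and x of plate_lip in the frame of fence above 0.022 m and angle between the y axis of plate_mid and the y axis of fence, either way round below 0.12 rad and x of plate_toe in the frame of fence between -0.012 and 0.006 m and y of plate_mid in the frame of fence between -0.028 and 0.028 m and z of plate_toe in the frame of fence below 0.012 m), for 0.2 s.
3. the retainer is across the foot of the standing plate (all of step 2 and value of joint retainer above 0.06 m), for 0.2 s.
4. the lamp button is pressed down (value of joint lamp above 0.0045 m), for 0.05 s.
At the end, for the whole second after the job is handed in: Red-capped jar upright (0.15 rad) and released in the tray; plate on its thin edge, leaning on the fence, within 0.24 rad of upright, foot within 12 mm of the fence, square within 0.12 rad, within 28 mm of its middle; retainer at least 60 mm across; button up again; plate and jar at rest (all of step 1 and all of step 3 and value of joint lamp below 0.002 m and linear speed of each of plate, jar below 0.02 m/s); the robot touches nothing.
It fails at once if other glassware is moved by more than 25 mm or tipped over (distance of any of jar2_mid, amber, clear, flask, dish, tub from where it was at the start of the episode above 0.025 m or angle between any of jar2_mid, amber, clear, flask, dish, tub's own z axis and vertical above 0.5 rad).
It fails at once if the red-capped jar is tipped over (angle between jar_mid's own z axis and vertical above 0.7 rad).
It fails at once if the lamp button is pressed before the plate stands held by the retainer (value of joint lamp above 0.0045 m and not (angle between the x axis of plate_mid and the z axis of fence, either way round below 0.24 rad and x of plate_lip in the frame of fence above 0.022 m and angle between the y axis of plate_mid and the y axis of fence, either way round below 0.12 rad and x of plate_toe in the frame of fence between -0.012 and 0.006 m and y of plate_mid in the frame of fence between -0.028 and 0.028 m and z of plate_toe in the frame of fence below 0.012 m and value of joint retainer above 0.06 m)).
It also fails if it takes over 70 s, if anything falls off the work surface, if the arm or the gripper's body presses on something with over 40 N, if the wrist force passes 120 N, or if a joint passes its speed limit or range.

## Robot

A 7-joint arm with a two-finger parallel gripper is mounted at the origin on the work surface. World frame = base frame: x ahead of the robot, y to its left, z up, the work surface at z = 0. Lengths are in m, angles in rad, forces in N, time in s.
With the tool pointing down it reaches from about 0.4 to 0.925 m from the base axis. Payload 4.1 kg.
Tool frame: the origin (TCP) lies between the finger pads; the fingertips stand 14 mm ahead of it and the grasp point (between the pads) lies 5 mm behind it; z points along the fingers, x is the direction in which the jaws open and shut, and the axes are right-handed (so a half turn about z gives the same grasp; the last joint's range is limited). The gripper opens to 85 mm and grips with 20 to 120 N. Pads are 22 mm wide; open, the fingers measure 114 mm over their backs; the gripper's body (76 mm by 85 mm) begins 54 mm behind the grasp point. The pads swing forward as they close: fully open they stand 13 mm farther back than shut.
Start: joints at [-1.383, 0.398, 0.045, 1.537, -0.019, 1.207, -0.051], TCP at [0.184, 0.623, 0.245] pointing down, gripper open.
Joint ranges: [-2.82, 2.82], [-0.49, 2.23], [-1.37, 1.46], [0, 2.46], [-1.36, 4.5], [0.23, 2], [-2.94, 2.94]. Speed limits (rad/s): [2.57, 2.57, 3.14, 3.14, 3.14, 3.14, 3.14].

## Interface

Orientations are given as a 3x3 rotation matrix whose columns are the frame's x, y, z axes.
In Python, from workcell import arm, eyes gives the robot as it stands.
- The arm moves only by the tool arm_command, never from a script. Its argument "motion" is text: rows parted by semicolons, each of 6 numbers parted by spaces: the shift along the tool's x, y, z in mm, then the turn, a rotation vector about the tool's x, y, z in degrees. A call has 1 to 5 rows; each row is the pose to reach, as a shift and turn from the pose commanded when the call began, along the tool's axes at that moment; what a row does not reach only later rows make up. A row lasts 1/8 s, in which the tool goes at most 62.5 mm and 10.7 degrees, less where a joint would pass 70% of its speed; a pose out of reach is approached as far as the arm can. A call with a gripper value outside its range is refused whole. "claw" is the closure in counts, from 0 (fully open) to 255 (shut), set as the call begins (left out, the last holds). The fingers move at their own pace and stop on an object; the grip force is fixed at half the most. Time passes only in rows, so rows that repeat a pose let the fingers close. It gives the time, the measured TCP pose, the force and the opening at its end, in the units of the state.
- arm.observe(): the state, without advancing time (a new reading comes with each control period).
- eyes.camera(name): name is "scene" or "top"; returns the picture (400x640x3 uint8, blue, green, red); there is no depth.
- eyes.camera_params(name): a dict with "fovy" (degrees; the focal length in pixels is half the picture's height over the tangent of half this angle, whatever the lens; pixels are square), "cx", "cy" (the principal point, pixels), "distortion" ([k1, k2, p1, p2, k3] as OpenCV has them; the pictures are not rectified), "R" (3x3) and "t" (3): a world point X has camera coordinates R X + t. Camera axes: x right, y down, z forward; pixel columns grow to the right and rows downward; lengths in m; the calibration is good to about 2 mm. A picture is of the moment at which its call begins. camera_params takes no time and is no camera call.
- arm.hand_in(): hands the job in, once; it reports no verdict.
The state is a dict: "time": time; "joint_pos": joint angles; "qvel": joint speeds; "effort": joint torques, N m; "eef_pos": TCP position; "tcp_rot": TCP orientation; "contact_force": force on the tool from outside, world axes, zero at the start; "moment": the same for the moment, N m; "finger_gap": opening from 0.0 (shut) to 1.0 (fully open).
Only numpy, scipy, OpenCV 4.12 (cv2) and the standard library are available. Lean on these libraries where they do the work, as an engineer would, in place of code of your own. Each camera call takes 0.05 s, during which the arm holds its last target. There are 200 camera calls.

## Working session

There is one attempt and no reset: what is moved stays moved. The work goes in short steps, Python scripts to look and compute and a tool call to move; the robot and the scene stay as the last step left them, time stands still between calls to the robot, and variables do not carry over. Pictures are saved under pics/ and viewed, about 8 in all and at most 12, crops included, and the job is handed in when it is done.

Besides the shell and the picture viewer there is one more tool, called as name(argument=value, ...) on one line, values as JSON. arm_command: Moves the arm, as the interface text tells. Its arguments: {"type":"object","properties":{"motion":{"type":"string"},"claw":{"type":"number"}},"required":["motion"]}

```bash
mkdir -p pics; ls; python3 - <<'E'
from workcell import arm, eyes
import cv2,json
for n in ("scene","top"):
    cv2.imwrite(f"pics/{n}0.png",eyes.camera(n)); p=eyes.camera_params(n); print(n,p)
s=arm.observe(); print(s)
E
```

```text
pics
scene {'fovy': 55.69214557852021, 'cx': 321.65290948245854, 'cy': 200.51794131895895, 'distortion': array([-0.07538507,  0.        ,  0.        ,  0.        ,  0.        ]), 'R': array([[-0.84942048,  0.52766951, -0.0070522 ],
       [ 0.41586468,  0.66109529, -0.62450748],
       [-0.32487138, -0.53340221, -0.78098699]]), 't': array([ 0.40255638, -0.13946401,  1.15407296])}
top {'fovy': 54.64009098045972, 'cx': 321.2556357813499, 'cy': 198.32452252429437, 'distortion': array([0.00305954, 0.        , 0.        , 0.        , 0.        ]), 'R': array([[-0.01455441, -0.99988353,  0.00459247],
       [-0.98170104,  0.01341728, -0.18995539],
       [ 0.18987165, -0.00727312, -0.98178198]]), 't': array([-0.01164565,  0.44846242,  1.22837709])}
{'time': 0.1, 'joint_pos': array([-1.38301517,  0.39910978,  0.0450239 ,  1.53774365, -0.01870895,
        1.20691209, -0.05067125]), 'qvel': array([-0.00077945, -0.00451544, -0.00029104, -0.00333605, -0.00110642,
       -0.00171001,  0.00032958]), 'effort': array([ 3.51484108e-03, -4.76268339e+01,  1.37019306e+00, -2.54953480e+01,
        1.19616630e-02,  4.87045982e-03, -4.97242098e-06]), 'eef_pos': array([0.18367388, 0.6229424 , 0.24437702]), 'tcp_rot': array([[ 2.82722835e-01,  9.59201567e-01, -3.90864795e-04],
       [ 9.59200054e-01, -2.82723084e-01, -1.70731681e-03],
       [-1.74816746e-03,  1.07779916e-04, -9.99998466e-01]]), 'contact_force': array([-0.14318514,  0.68352476,  0.56446048]), 'moment': array([0.00731877, 0.04495158, 0.00311982]), 'finger_gap': 1.0016638419433062}
```

View pics/scene0.png

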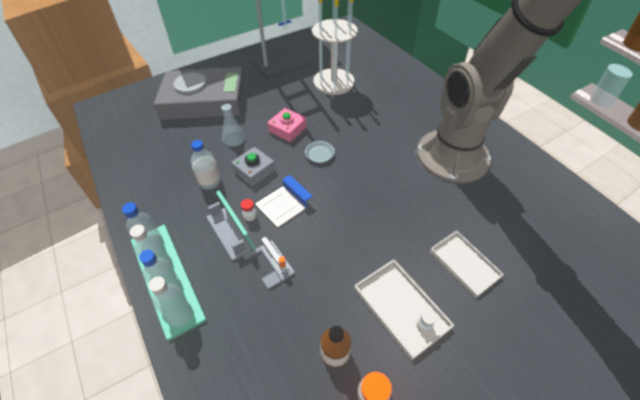

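View pics/top0.png

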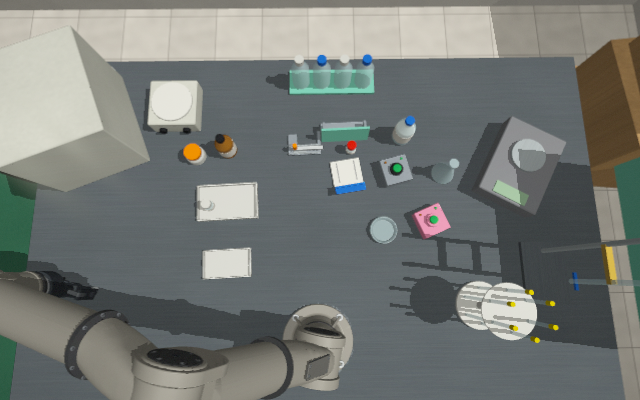

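The scene view shows the fence around (235,218), the red cap at (248,205), the plate at (280,205), the tray at (405,308) and the green lamp button at (252,158). In the top view they sit at: fence (345,132), jar cap (351,146), plate (348,175), knob (294,147), tray (228,202), button (397,169).

```bash
cat > h.py <<'E'
from workcell import arm, eyes
import cv2, numpy as np
def cam(n):
    p=eyes.camera_params(n); f=200/np.tan(np.radians(p["fovy"]/2))
    return np.array([[f,0,p["cx"]],[0,f,p["cy"]],[0,0,1]]),p["distortion"],p["R"],p["t"]
def w(n,uv,z):
    K,d,R,t=cam(n); q=cv2.undistortPoints(np.array(uv,float).reshape(-1,1,2),K,d)[:,0]
    r=np.c_[q,np.ones(len(q))]@R; c=-R.T@t
    return c+r*((z-c[2])/r[:,2])[:,None]
def px(n,X):
    K,d,R,t=cam(n); return cv2.projectPoints(np.array(X,float).reshape(-1,1,3),cv2.Rodrigues(R)[0],t,K,d)[0][:,0]
def state():
    s=arm.observe(); print("t",round(s["time"],2),"pos",s["eef_pos"].round(4),"gap",round(s["finger_gap"],3),"F",s["contact_force"].round(1)); return s
def togo(X,R=None):
    s=arm.observe(); T=s["tcp_rot"]; print("shift mm",(T.T@(np.array(X)-s["eef_pos"])*1000).round(1),
      "turn deg",None if R is None else np.degrees(cv2.Rodrigues(T.T@np.array(R))[0].ravel()).round(1))
E
python3 - <<'E'
from h import *
t=cv2.imread("pics/top0.png"); s=cv2.imread("pics/scene0.png")
a=cv2.resize(t[115:200,280:420],None,fx=5.7,fy=5.7,interpolation=cv2.INTER_CUBIC)
for i in range(280,420,20): cv2.putText(a,str(i),(int((i-280+.5)*5.7),10),0,.4,(0,255,255)); cv2.line(a,(int((i-280+.5)*5.7),12),(int((i-280+.5)*5.7),18),(0,255,255))
for j in range(120,200,10): cv2.putText(a,str(j)+"-",(0,int((j-115+.5)*5.7)+4),0,.4,(0,255,255))
cv2.imwrite("pics/top0c.png",a)
b=cv2.resize(s[135:295,190:330],None,fx=3.7,fy=3.7,interpolation=cv2.INTER_CUBIC)
for i in range(200,330,20): cv2.putText(b,str(i),(int((i-190+.5)*3.7),10),0,.4,(0,255,255))
for j in range(140,295,10): cv2.putText(b,str(j)+"-",(0,int((j-135+.5)*3.7)+4),0,.4,(0,255,255))
cv2.imwrite("pics/scene0c.png",b)
for n,im in(("top",t),("scene",s)):
  h=cv2.cvtColor(im,cv2.COLOR_BGR2HSV)
  for nm,lo,hi in(("red",(0,170,90),(4,255,255)),("orange",(5,170,120),(18,255,255)),("green",(50,150,40),(80,255,255)),("blue",(105,170,80),(125,255,255)),("mint",(70,60,60),(88,160,255)),("white",(0,0,185),(179,40,255))):
    k,l,st,c=cv2.connectedComponentsWithStats(cv2.inRange(h,lo,hi))
    print(n,nm,[(c[i].round(1).tolist(),int(st[i,4])) for i in range(1,k) if st[i,4]>12 and 100<c[i][1]<390 and 180<c[i][0]<450])
  h
E
```

```text
top red [([351.2, 144.9], 64)]
top orange [([225.7, 144.2], 130), ([191.9, 151.4], 213), ([294.2, 146.6], 17)]
top green [([396.8, 167.7], 65), ([433.3, 219.0], 42)]
top blue [([409.6, 120.2], 66), ([349.9, 188.0], 212)]
top mint [([344.6, 133.7], 644)]
top white [([410.7, 130.4], 65), ([309.1, 147.0], 84), ([200.4, 156.7], 32), ([346.3, 171.9], 706), ([246.5, 183.0], 14), ([255.7, 191.7], 29), ([226.2, 201.7], 1813), ([256.8, 209.4], 15), ([226.6, 263.2], 1242), ([340.2, 316.8], 20), ([327.4, 341.1], 16), ([341.6, 363.9], 16)]
scene red [([246.6, 204.2], 69)]
scene orange [([281.8, 261.3], 27), ([375.9, 386.5], 674)]
scene green [([286.0, 115.5], 16), ([251.2, 156.2], 28)]
scene blue [([196.5, 144.6], 67), ([296.8, 187.9], 208)]
scene mint [([234.0, 217.0], 332)]
scene white [([225.8, 106.8], 31), ([319.5, 153.4], 260), ([241.3, 159.6], 13), ([195.2, 161.6], 19), ([279.4, 206.1], 1034), ([225.0, 234.6], 401), ([271.6, 252.6], 284), ([402.5, 308.6], 3812), ([288.7, 266.9], 24)]
```

View pics/top0c.png

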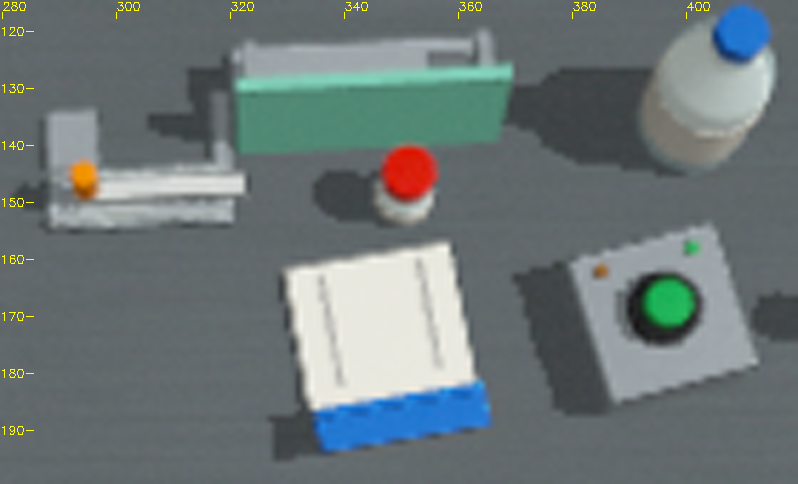

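View pics/scene0c.png

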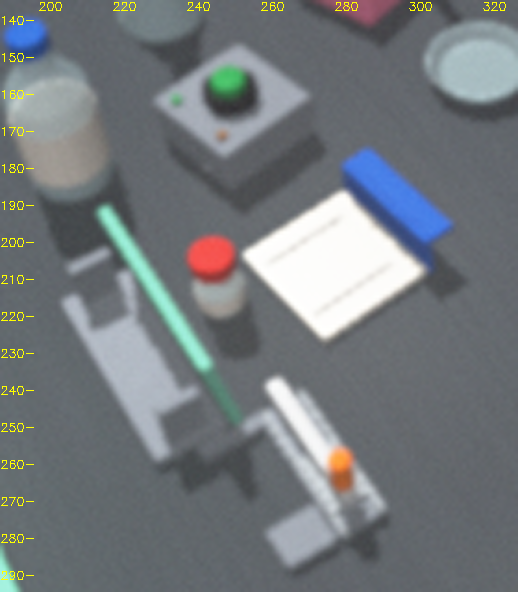

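```bash
python3 - <<'E'
from h import *
c=lambda *P:[(280+x/5.7-.5,115+y/5.7-.5) for x,y in P]
sc=lambda *P:[(190+x/3.7-.5,135+y/3.7-.5) for x,y in P]
def show(n,a): print(n,a.round(4).tolist())
show("fence foot",w("top",c((240,152),(499,139)),0))
show("fence top",w("top",c((235,82),(513,66)),.08)); show("fence top scene",w("scene",sc((104,207),(208,370)),.08))
show("plate TL TR BR BL",w("top",c((285,268),(450,242),(472,382),(312,410)),.008))
show("plate scene TL TR (BL BR)",w("scene",sc((325,340),(243,254),(345,190),(428,270)),.008))
show("lip TL TR BR BL",w("top",c((316,410),(481,382),(490,425),(325,451)),.038))
show("lip scene",w("scene",sc((343,163),(366,150),(452,226),(430,243)),.038))
show("knob top",w("top",c((84,168)),.056)); show("knob scene",w("scene",sc((340,458)),.056))
show("cap",w("top",c((410,170)),.056)); show("cap scene",w("scene",sc((212,253)),.056)); show("jar bottom", w("scene",sc((220,305)),.0))
show("lamp",w("top",c((669,302)),.055)); show("lamp sc",w("scene",sc((229,80)),.055))
def tri(a,b):
    P=[]
    for n,uv in(("top",a),("scene",b)):
        K,d,R,t=cam(n); q=cv2.undistortPoints(np.array(uv,float).reshape(1,1,2),K,d)[0]; P.append((np.c_[R,t],q.T))
    X=cv2.triangulatePoints(P[0][0],P[1][0],P[0][1],P[1][1])[:,0]; return X[:3]/X[3]
show("tri lamp",tri(c((669,302))[0],sc((229,80))[0])); show("tri cap",tri(c((410,170))[0],sc((212,253))[0])); show("tri knob",tri(c((84,168))[0],sc((340,458))[0]))
show("tray top rim",w("top",[(226.2,201.7),(197,186),(256,183),(258,219),(198,221)],.012))
show("tray scene",w("scene",[(402.5,308.6),(393,263),(452,324),(413,356),(356,287)],.02))
show("jar2",w("top",[(206,203)],.05)); show("jar2 sc",w("scene",[(427,318)],.05))
E
```

```text
fence foot [[0.6601, -0.0225, 0.0], [0.6664, -0.1817, 0.0]]
fence top [[0.6746, -0.0194, 0.08], [0.6823, -0.1808, 0.08]]
fence top scene [[0.677, -0.1785, 0.08], [0.6722, -0.0162, 0.08]]
plate TL TR BR BL [[0.5836, -0.0485, 0.008], [0.5986, -0.1486, 0.008], [0.5114, -0.1589, 0.008], [0.4956, -0.0629, 0.008]]
plate scene TL TR (BL BR) [[0.5813, -0.0454, 0.008], [0.5969, -0.1461, 0.008], [0.5035, -0.161, 0.008], [0.4886, -0.0605, 0.008]]
lip TL TR BR BL [[0.4888, -0.064, 0.038], [0.5042, -0.1606, 0.038], [0.4785, -0.165, 0.038], [0.4644, -0.0687, 0.038]]
lip scene [[0.5022, -0.161, 0.038], [0.4813, -0.1634, 0.038], [0.4644, -0.0652, 0.038], [0.4858, -0.0601, 0.038]]
knob top [[0.6318, 0.0696, 0.056]]
knob scene [[0.6265, 0.0708, 0.056]]
cap [[0.6281, -0.1214, 0.056]]
cap scene [[0.6254, -0.1204, 0.056]]
jar bottom [[0.6298, -0.1186, 0.0]]
lamp [[0.5464, -0.2693, 0.055]]
lamp sc [[0.5422, -0.2703, 0.055]]
tri lamp [0.5442, -0.2678, 0.0587]
tri cap [0.6266, -0.1205, 0.0572]
tri knob [0.6288, 0.0709, 0.0593]
tray top rim [[0.4471, 0.3009, 0.012], [0.5024, 0.4011, 0.012], [0.5102, 0.2021, 0.012], [0.387, 0.1933, 0.012], [0.3831, 0.3923, 0.012]]
tray scene [[0.4534, 0.3057, 0.02], [0.3999, 0.204, 0.02], [0.3851, 0.3916, 0.02], [0.5002, 0.3981, 0.02], [0.5104, 0.2079, 0.02]]
jar2 [[0.4365, 0.3571, 0.05]]
jar2 sc [[0.4352, 0.357, 0.05]]
```

```bash
cat >> h.py <<'E'
YAW=.04; ex=np.array([np.cos(YAW),np.sin(YAW),0]); ey=np.array([-np.sin(YAW),np.cos(YAW),0]); F0=np.array([.6633,-.102,0])
def ori(tilt=0): # tool x along fence y, tool z tilted forward from straight down by tilt deg
    a=np.radians(tilt); z=ex*np.sin(a)-np.array([0,0,np.cos(a)]); return np.c_[ey,np.cross(z,ey),z]
E
python3 -c "
from h import *
togo([.627,-.1205,.2],ori())"
```

```text
shift mm [-587.7  635.4   45.5] turn deg [ -0.    0.1 -18.7]
```

arm_command(motion="-588 635 0 0 0 -18.7;-588 635 0 0 0 -18.7;-588 635 0 0 0 -18.7;-588 635 0 0 0 -18.7;-588 635 0 0 0 -18.7", claw=0)

```text
time: 0.72
eef_pos: [0.3444, 0.3529, 0.2451]
tcp_rot: [[-0.04, 0.999, -0.0], [0.999, 0.04, -0.0], [-0.0, -0.0, -1.0]]
contact_force: [1.4, 0.7, -0.4]
finger_gap: 1.0
```

```bash
python3 -c "
from h import *
state();togo([.627,-.1205,.2],ori())"
```

```text
t 0.72 pos [0.3444 0.3529 0.2451] gap 1.0 F [ 1.4  0.7 -0.4]
shift mm [-484.2  263.5   45.1] turn deg [-0.  0. -0.]
```

arm_command(motion="-484 264 0 0 0 0;-484 264 0 0 0 0;-484 264 0 0 0 0;-484 264 0 0 0 0;-484 264 0 0 0 0")

```text
time: 1.35
eef_pos: [0.5046, 0.0851, 0.2452]
tcp_rot: [[-0.04, 0.999, 0.0], [0.999, 0.04, 0.001], [0.001, 0.0, -1.0]]
contact_force: [1.0, 0.8, 0.1]
finger_gap: 0.999
```

```bash
python3 -c "
from h import *
state();togo([.627,-.1205,.16],ori())"
```

```text
t 1.35 pos [0.5046 0.0851 0.2452] gap 0.999 F [1.  0.8 0.1]
shift mm [-210.3  114.    85.1] turn deg [ 0. -0.  0.]
```

arm_command(motion="-210 114 85 0 0 0;-210 114 85 0 0 0;-210 114 85 0 0 0;-210 114 85 0 0 0;-210 114 85 0 0 0")

```text
time: 1.98
eef_pos: [0.6254, -0.1244, 0.1577]
tcp_rot: [[-0.032, 0.999, -0.004], [0.999, 0.032, -0.004], [-0.004, -0.004, -1.0]]
contact_force: [-0.6, 0.9, -0.7]
finger_gap: 0.997
```

```bash
python3 -c "
from h import *
state();togo([.627,-.1205,.036],ori())"
```

```text
t 1.98 pos [ 0.6254 -0.1244  0.1577] gap 0.997 F [-0.6  0.9 -0.7]
shift mm [  4.3   2.3 121.7] turn deg [-0.2  0.2 -0.4]
```

arm_command(motion="0 0 0 0 0 0;0 0 40 0 0 0;0 0 70 0 0 0;0 0 70 0 0 0;0 0 70 0 0 0")

```text
time: 2.6
eef_pos: [0.6274, -0.1174, 0.092]
tcp_rot: [[-0.041, 0.999, 0.003], [0.999, 0.041, 0.0], [0.0, 0.003, -1.0]]
contact_force: [0.3, -0.6, -0.1]
finger_gap: 1.003
```

```bash
python3 -c "
from h import *
state();togo([.627,-.1205,.036],ori())
cv2.imwrite('pics/s1.png',cv2.resize(np.vstack([eyes.camera('scene')[120:270,170:370],eyes.camera('top')[80:230,250:450]]),None,fx=2,fy=2))"
```

```text
t 2.6 pos [ 0.6274 -0.1174  0.092 ] gap 1.003 F [ 0.3 -0.6 -0.1]
shift mm [-3.1 -0.6 56. ] turn deg [ 0.1 -0.   0.1]
```

View pics/s1.png

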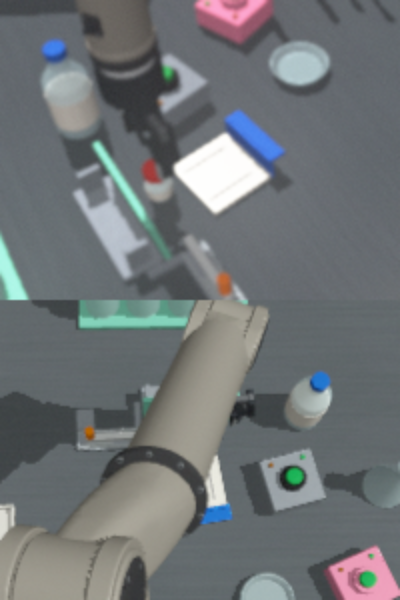

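The hand is above the red cap (crop (152,172)), with the jar between the fingers. The bottle and the lamp box are clear of it.

arm_command(motion="-3 0 30 0 0 0;-3 0 56 0 0 0;-3 0 56 0 0 0;-3 0 56 0 0 0")

```text
time: 3.2
eef_pos: [0.6277, -0.1218, 0.036]
tcp_rot: [[-0.04, 0.999, 0.003], [0.999, 0.04, -0.0], [-0.0, 0.003, -1.0]]
contact_force: [-0.5, -0.6, 0.2]
finger_gap: 1.001
```

arm_command(motion="0 0 0 0 0 0;0 0 0 0 0 0;0 0 0 0 0 0;0 0 0 0 0 0;0 0 0 0 0 0", claw=255)

```text
time: 3.82
eef_pos: [0.6271, -0.1216, 0.0351]
tcp_rot: [[-0.04, 0.999, 0.001], [0.999, 0.04, 0.0], [0.0, 0.001, -1.0]]
contact_force: [0.1, 0.4, 5.9]
finger_gap: 0.363
```

arm_command(motion="0 0 0 0 0 0;0 0 0 0 0 0;0 0 0 0 0 0;0 0 -10 0 0 0;0 0 -20 0 0 0")

```text
time: 4.45
eef_pos: [0.6261, -0.1215, 0.0545]
tcp_rot: [[-0.04, 0.999, -0.001], [0.999, 0.04, 0.0], [0.0, -0.001, -1.0]]
contact_force: [0.1, -0.6, -0.5]
finger_gap: 0.361
```

arm_command(motion="0 0 -50 0 0 0;0 0 -100 0 0 0;0 0 -150 0 0 0;0 0 -150 0 0 0")

```text
time: 4.95
eef_pos: [0.6293, -0.1227, 0.2098]
tcp_rot: [[-0.039, 0.999, 0.01], [0.999, 0.039, -0.001], [-0.002, 0.01, -1.0]]
contact_force: [1.2, 0.4, -0.4]
finger_gap: 0.357
```

```bash
python3 -c "
from h import *
state();togo([.448,.25,.2],ori())"
```

```text
t 4.95 pos [ 0.6293 -0.1227  0.2098] gap 0.357 F [ 1.2  0.4 -0.4]
shift mm [ 379.6 -166.6    7.6] turn deg [ 0.6  0.1 -0. ]
```

arm_command(motion="380 -165 0 0 0 0;380 -165 0 0 0 0;380 -165 0 0 0 0;380 -165 0 0 0 0;380 -165 0 0 0 0")

```text
time: 5.58
eef_pos: [0.489, 0.1614, 0.2037]
tcp_rot: [[-0.04, 0.999, -0.001], [0.999, 0.04, -0.0], [-0.0, -0.001, -1.0]]
contact_force: [0.5, 0.5, -0.6]
finger_gap: 0.363
```

```bash
python3 -c "
from h import *
state();togo([.448,.25,.1],ori())"
```

```text
t 5.58 pos [0.489  0.1614 0.2037] gap 0.363 F [ 0.5  0.5 -0.6]
shift mm [ 90.2 -37.3 103.7] turn deg [-0.1  0.  -0. ]
```

arm_command(motion="90 -37 40 0 0 0;90 -37 100 0 0 0;90 -37 100 0 0 0;90 -37 100 0 0 0;90 -37 100 0 0 0")

```text
time: 6.2
eef_pos: [0.4512, 0.2477, 0.1051]
tcp_rot: [[-0.038, 0.999, 0.001], [0.999, 0.038, 0.0], [0.0, 0.001, -1.0]]
contact_force: [1.3, -0.3, 0.4]
finger_gap: 0.363
```

```bash
python3 -c "
from h import *
state();togo([.448,.25,.041],ori())"
```

```text
t 6.2 pos [0.4512 0.2477 0.1051] gap 0.363 F [ 1.3 -0.3  0.4]
shift mm [ 2.4 -3.2 64.1] turn deg [ 0.1 -0.  -0.1]
```

arm_command(motion="2 -3 30 0 0 0;2 -3 56 0 0 0;2 -3 62 0 0 0;2 -3 64 0 0 0;2 -3 64 0 0 0")

```text
time: 6.82
eef_pos: [0.4482, 0.2506, 0.0414]
tcp_rot: [[-0.039, 0.999, 0.002], [0.999, 0.039, 0.001], [0.001, 0.002, -1.0]]
contact_force: [0.5, -0.4, -1.1]
finger_gap: 0.359
```

arm_command(motion="0 0 1 0 0 0;0 0 2 0 0 0;0 0 2 0 0 0")

```text
time: 7.2
eef_pos: [0.4476, 0.2506, 0.039]
tcp_rot: [[-0.04, 0.999, 0.001], [0.999, 0.04, 0.001], [0.001, 0.001, -1.0]]
contact_force: [-0.8, -0.5, 5.8]
finger_gap: 0.361
```

arm_command(motion="0 0 0 0 0 0;0 0 0 0 0 0;0 0 0 0 0 0;0 0 0 0 0 0", claw=90)

```text
time: 7.7
eef_pos: [0.4471, 0.2503, 0.0382]
tcp_rot: [[-0.04, 0.999, -0.0], [0.999, 0.04, -0.0], [-0.0, -0.0, -1.0]]
contact_force: [0.8, -0.2, -0.7]
finger_gap: 0.646
```

arm_command(motion="0 0 -10 0 0 0;0 0 -30 0 0 0;0 0 -60 0 0 0;0 0 -110 0 0 0;0 0 -160 0 0 0")

```text
time: 8.32
eef_pos: [0.447, 0.25, 0.2003]
tcp_rot: [[-0.039, 0.999, 0.0], [0.999, 0.039, 0.0], [0.0, 0.0, -1.0]]
contact_force: [0.2, 0.4, 0.2]
finger_gap: 0.65
```

```bash
python3 -c "
from h import *
state()
cv2.imwrite('pics/s2.png',cv2.resize(eyes.camera('scene')[130:380,190:490],None,fx=2.5,fy=2.3))
togo(F0-.26*ex-.003*ey+[0,0,.15],ori(40))"
```

```text
t 8.32 pos [0.447  0.25   0.2003] gap 0.65 F [0.2 0.4 0.2]
shift mm [-365.8  -62.    53.7] turn deg [-39.4  -0.4  -0.2]
```

View pics/s2.png

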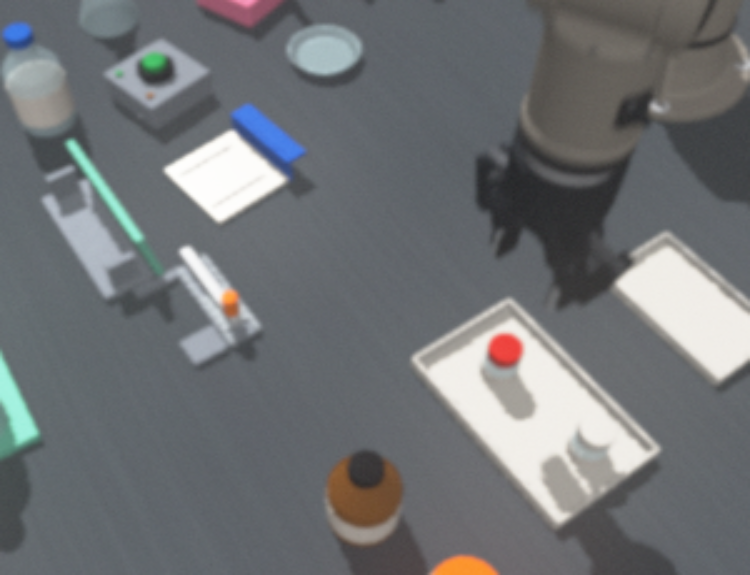

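Red jar is upright at (505,360) in the tray, and nothing else has moved. Next I go behind the lip and tilt the hand.

arm_command(motion="-365 0 0 0 0 0;-365 0 0 0 0 0;-365 0 0 0 0 0;-365 0 0 0 0 0;-365 0 0 0 0 0")

```text
time: 9.0
eef_pos: [0.4595, -0.0639, 0.199]
tcp_rot: [[-0.04, 0.999, 0.002], [0.999, 0.04, 0.001], [0.001, 0.002, -1.0]]
contact_force: [1.6, 0.6, -0.6]
finger_gap: 0.647
```

```bash
python3 -c "
from h import *
state();togo(F0-.235*ex-.003*ey+[0,0,.15],ori(35))"
```

```text
t 9.0 pos [ 0.4595 -0.0639  0.199 ] gap 0.647 F [ 1.6  0.6 -0.6]
shift mm [-49.3 -33.   48.9] turn deg [-34.9  -0.   -0. ]
```

arm_command(motion="-50 -33 0 -35 0 0;-50 -33 0 -35 0 0;-50 -33 0 -35 0 0;-50 -33 49 -35 0 0;-50 -33 49 -35 0 0")

```text
time: 9.62
eef_pos: [0.4488, -0.1115, 0.1698]
tcp_rot: [[-0.052, 0.829, 0.556], [0.999, 0.035, 0.041], [0.015, 0.558, -0.83]]
contact_force: [0.6, 1.8, -0.1]
finger_gap: 0.65
```

```bash
python3 -c "
from h import *
s=state();print(s['joint_pos'].round(2));togo(F0-.235*ex-.003*ey+[0,0,.15],ori(35))"
```

```text
t 9.62 pos [ 0.4488 -0.1115  0.1698] gap 0.65 F [ 0.6  1.8 -0.1]
[-0.37 -0.13  0.62  2.45 -0.47  0.26  2.31]
shift mm [ -2.2 -27.9   5. ] turn deg [-1.1 -1.1  0.1]
```

```bash
python3 -c "
from h import *
togo(F0-.235*ex-.003*ey+[0,0,.15],ori(0))"
```

```text
shift mm [ -2.2 -27.9   5. ] turn deg [33.9 -1.   0.4]
```

arm_command(motion="-2 -28 0 34 -1 0;-2 -28 0 34 -1 0;-2 -28 0 34 -1 0;-2 -28 0 34 -1 0;-2 -28 0 34 -1 0")

```text
time: 10.25
eef_pos: [0.4264, -0.1148, 0.1536]
tcp_rot: [[-0.047, 0.999, -0.005], [0.999, 0.047, -0.004], [-0.004, -0.005, -1.0]]
contact_force: [-0.3, 0.4, -0.4]
finger_gap: 0.648
```

```bash
python3 -c "
from h import *
s=state();print(s['joint_pos'].round(2));togo(F0-.235*ex-.003*ey+[0,0,.03],ori(0))"
```

```text
t 10.25 pos [ 0.4264 -0.1148  0.1536] gap 0.648 F [-0.3  0.4 -0.4]
[-0.13  0.13  0.32  2.12 -0.05  0.9   1.83]
shift mm [  0.7   2.8 123.5] turn deg [-0.3  0.2  0.4]
```

arm_command(motion="0 0 50 0 0 0.4;0 0 90 0 0 0.4;0 0 118 0 0 0.4;0 0 123 0 0 0.4;0 0 123 0 0 0.4")

```text
time: 10.88
eef_pos: [0.425, -0.1153, 0.0311]
tcp_rot: [[-0.04, 0.999, -0.004], [0.999, 0.04, -0.003], [-0.003, -0.005, -1.0]]
contact_force: [0.1, -0.1, -0.5]
finger_gap: 0.649
```

```bash
python3 -c "
from h import *
s=state();print(s['joint_pos'].round(2));togo(F0-.133*ex-.003*ey+[0,0,.03],ori(0))"
```

```text
t 10.88 pos [ 0.425  -0.1153  0.0311] gap 0.649 F [ 0.1 -0.1 -0.5]
[-0.07  0.35  0.28  2.22 -0.16  0.6   1.93]
shift mm [  0.8 105.6   0.6] turn deg [-0.3  0.2 -0. ]
```

arm_command(motion="1 10 1 0 0 0;1 20 1 0 0 0;1 30 1 0 0 0;1 40 1 0 0 0;1 50 1 0 0 0")

```text
time: 11.5
eef_pos: [0.4747, -0.1118, 0.0289]
tcp_rot: [[-0.04, 0.999, -0.007], [0.999, 0.04, -0.003], [-0.003, -0.008, -1.0]]
contact_force: [-3.0, 1.5, 2.1]
finger_gap: 0.644
```

arm_command(motion="0 10 0 0 0 0;0 18 0 0 0 0;0 26 0 0 0 0;0 34 0 0 0 0;0 40 0 0 0 0")

```text
time: 12.12
eef_pos: [0.5156, -0.1105, 0.0289]
tcp_rot: [[-0.04, 0.999, -0.005], [0.999, 0.04, -0.004], [-0.003, -0.005, -1.0]]
contact_force: [-2.7, -0.4, 1.1]
finger_gap: 0.648
```

```bash
python3 -c "
from h import *
s=state();togo(F0-.133*ex-.003*ey+[0,0,.03],ori(0))
h=cv2.resize(np.vstack([eyes.camera('scene')[170:270,200:330],eyes.camera('top')[110:210,270:400]]),None,fx=3,fy=3);cv2.imwrite('pics/s3.png',h)"
```

```text
t 12.12 pos [ 0.5156 -0.1105  0.0289] gap 0.648 F [-2.7 -0.4  1.1]
shift mm [-0.4 14.9 -1.2] turn deg [-0.3  0.2 -0. ]
```

View pics/s3.png

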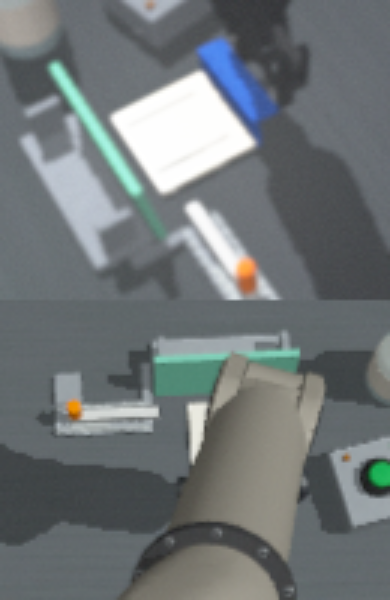

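The plate's thin edge now runs (110,118)–(162,192) in the upper crop, square to the fingers and just short of the fence.

```bash
python3 -c "
from h import *
for P,z in (([(110,118),(162,192),(203,70),(257,145)],.008),([(270,105),(198,48)],.038)):
  X=w('scene',[(200+x/3-.33,170+y/3-.33) for x,y in P],z)-F0; print((X@ex).round(4),(X@ey).round(4))"
```

```text
[-0.0163 -0.0179 -0.1132 -0.1107] [-0.0525  0.0452 -0.0542  0.0484]
[-0.133  -0.1129] [ 0.0379 -0.0557]
```

arm_command(motion="0 6 0 0 0 0;0 11 0 0 0 0;0 14 0 0 0 0;0 16 0 0 0 0;0 16 0 0 0 0")

```text
time: 12.85
eef_pos: [0.5298, -0.1099, 0.0287]
tcp_rot: [[-0.04, 0.999, -0.008], [0.999, 0.04, -0.003], [-0.003, -0.008, -1.0]]
contact_force: [-5.1, 0.1, 2.8]
finger_gap: 0.641
```

arm_command(motion="0 2 0 0 0 0;0 3 0 0 0 0;0 3 0 0 0 0")

```text
time: 13.22
eef_pos: [0.5299, -0.1099, 0.0283]
tcp_rot: [[-0.04, 0.999, -0.014], [0.999, 0.04, -0.002], [-0.002, -0.014, -1.0]]
contact_force: [-10.4, -0.1, 8.1]
finger_gap: 0.647
```

```bash
cat >> h.py <<'E'
def fgo(x,z,tilt,y=-.003): togo(F0+x/1000*ex+y*ey+[0,0,z/1000],ori(tilt))
E
python3 -c "
from h import *
fgo(-175,29,0);fgo(-175,80,40)"
```

```text
shift mm [ -0.5 -41.4  -0.2] turn deg [-0.8  0.1 -0. ]
shift mm [ -0.6 -42.1 -51.2] turn deg [-40.8   0.1   0. ]
```

arm_command(motion="0 -42 0 0 0 0;0 -42 -40 -10 0 0;0 -42 -51 -20 0 0;0 -42 -51 -30 0 0;0 -42 -51 -40 0 0")

```text
time: 13.85
eef_pos: [0.4961, -0.0919, 0.0842]
tcp_rot: [[-0.03, 0.91, 0.415], [0.999, 0.018, 0.032], [0.022, 0.415, -0.909]]
contact_force: [0.9, 1.0, -1.2]
finger_gap: 0.644
```

```bash
python3 -c "
from h import *
s=state();print(s['joint_pos'].round(2));fgo(-175,40,40);fgo(-165,27,40);fgo(-131,27,40)"
```

```text
t 13.85 pos [ 0.4961 -0.0919  0.0842] gap 0.644 F [ 0.9  1.  -1.2]
[-0.26  0.21  0.46  2.35 -0.84  0.27  2.55]
shift mm [-20.8 -25.6  36.5] turn deg [-15.5  -0.7  -1.2]
shift mm [-21.  -21.9  52.4] turn deg [-15.5  -0.7  -1.2]
shift mm [-20.7   9.   66.6] turn deg [-15.5  -0.7  -1.2]
```

```bash
cat >> h.py <<'E'
def path(phis,b,d=14,s=115,L=12,push=0):
    a=np.radians(b); z=np.array([np.sin(a),-np.cos(a)]); y=np.array([np.cos(a),np.sin(a)])
    for p in phis:
        f=np.radians(p); q=lambda r:np.array([-r*np.cos(f)+24*np.sin(f),32*np.cos(f)+r*np.sin(f)])
        T=q(120)+d*z if p<90-b else q(s)
        P=T-L*z-11*y+[push,0]; print("phi",p,P.round(1),end=" "); fgo(P[0],P[1],b)
E
python3 -c "
from h import *
fgo(-172,60,20);fgo(-172,28,20);fgo(-133,28,20)"
```

```text
shift mm [-20.4 -14.5  19.5] turn deg [ 4.5 -0.9 -1. ]
shift mm [-21.1 -27.8  48.6] turn deg [ 4.5 -0.9 -1. ]
shift mm [-20.7   7.6  64.8] turn deg [ 4.5 -0.9 -1. ]
```

arm_command(motion="-10 -8 0 4 0 0;-20 -15 10 4 -1 -1;-20 -15 20 4 -1 -1;-21 -28 45 4 -1 -1;-21 -28 48 4 -1 -1")

```text
time: 14.48
eef_pos: [0.4903, -0.1091, 0.0264]
tcp_rot: [[-0.046, 0.938, 0.345], [0.999, 0.043, 0.015], [-0.0, 0.345, -0.939]]
contact_force: [-0.4, -0.4, 0.4]
finger_gap: 0.645
```

```bash
python3 -c "
from h import *
s=state();print(s['joint_pos'].round(2));path([0,15,30],20)"
```

```text
t 14.47 pos [ 0.4903 -0.1091  0.0264] gap 0.645 F [-0.4 -0.4  0.4]
[-0.13  0.35  0.35  2.33 -1.    0.24  2.75]
phi 0 [-129.7   26.4] shift mm [-3.1 40.8 15. ] turn deg [ 0.2 -0.1  0.3]
phi 15 [-119.4   56.3] shift mm [-3.2 60.8 -9.6] turn deg [ 0.2 -0.1  0.3]
phi 30 [-101.6   82.1] shift mm [ -3.3  86.4 -27.6] turn deg [ 0.2 -0.1  0.3]
```

arm_command(motion="-1 12 4 0 0 0;-2 24 9 0 0 0;-3 34 12 0 0 0;-3 41 15 0 0 0;-3 41 15 0 0 0")

```text
time: 15.1
eef_pos: [0.5318, -0.1098, 0.0261]
tcp_rot: [[-0.047, 0.939, 0.342], [0.999, 0.044, 0.016], [0.0, 0.342, -0.94]]
contact_force: [-5.5, -1.1, 0.5]
finger_gap: 0.647
```

```bash
python3 -c "
from h import *
s=state();print(s['joint_pos'].round(2));path([0,10,20,30,40,50],20)"
```

```text
t 15.1 pos [ 0.5318 -0.1098  0.0261] gap 0.647 F [-5.5 -1.1  0.5]
[-0.18  0.41  0.41  2.24 -0.96  0.29  2.68]
phi 0 [-129.7   26.4] shift mm [-0.5  2.   0.4] turn deg [-0.  -0.2  0.3]
phi 10 [-123.7   46.7] shift mm [ -0.5  14.6 -16.6] turn deg [-0.  -0.2  0.3]
phi 20 [-114.2   65.5] shift mm [ -0.6  29.9 -31. ] turn deg [-0.  -0.2  0.3]
phi 30 [-101.6   82.1] shift mm [ -0.6  47.5 -42.3] turn deg [-0.  -0.2  0.3]
phi 40 [-86.2  96. ] shift mm [ -0.7  66.7 -50.1] turn deg [-0.  -0.2  0.3]
phi 50 [-68.4 106.9] shift mm [ -0.8  87.1 -54.3] turn deg [-0.  -0.2  0.3]
```

arm_command(motion="0 8 -8 0 0 0;0 16 -17 0 0 0;0 24 -24 0 0 0;0 31 -31 0 0 0;0 31 -31 0 0 0")

```text
time: 15.72
eef_pos: [0.5525, -0.109, 0.0675]
tcp_rot: [[-0.047, 0.937, 0.346], [0.999, 0.044, 0.016], [-0.001, 0.346, -0.938]]
contact_force: [-4.1, -1.0, 1.5]
finger_gap: 0.648
```

```bash
python3 -c "
from h import *
s=state();print(s['joint_pos'].round(2));path([20,30,40,50,60],20)
h=cv2.resize(np.vstack([eyes.camera('scene')[150:270,200:330]]),None,fx=4,fy=4);cv2.imwrite('pics/s4.png',h)"
```

```text
t 15.72 pos [ 0.5525 -0.109   0.0675] gap 0.648 F [-4.1 -1.   1.5]
[-0.32  0.38  0.57  2.18 -0.81  0.39  2.51]
phi 20 [-114.2   65.5] shift mm [-0.4 -3.7  0.8] turn deg [ 0.3 -0.1  0.4]
phi 30 [-101.6   82.1] shift mm [ -0.5  13.9 -10.4] turn deg [ 0.3 -0.1  0.4]
phi 40 [-86.2  96. ] shift mm [ -0.6  33.2 -18.1] turn deg [ 0.3 -0.1  0.4]
phi 50 [-68.4 106.9] shift mm [ -0.8  53.6 -22.2] turn deg [ 0.3 -0.1  0.4]
phi 60 [-48.9 114.3] shift mm [ -0.9  74.5 -22.4] turn deg [ 0.3 -0.1  0.4]
```

View pics/s4.png

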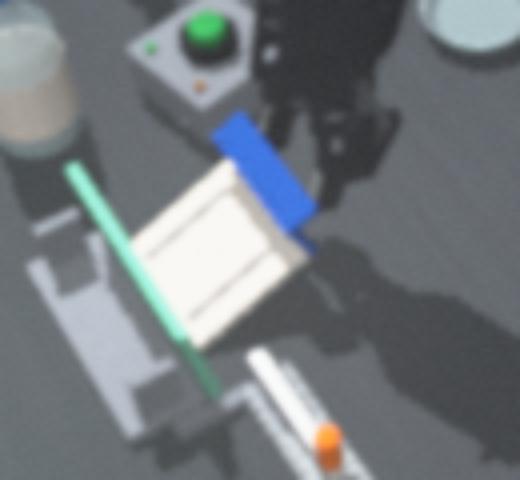

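The plate is tipped about 20° with its thin edge against the fence, and the fingers are behind the blue lip at (265,175). I carry on along the arc.

arm_command(motion="0 9 -5 0 0 0;0 18 -10 0 0 0;0 28 -15 0 0 0;0 37 -18 0 0 0;0 46 -21 0 0 0")

```text
time: 16.4
eef_pos: [0.5895, -0.1067, 0.1035]
tcp_rot: [[-0.048, 0.937, 0.347], [0.999, 0.045, 0.016], [-0.0, 0.347, -0.938]]
contact_force: [-0.8, 0.1, -0.1]
finger_gap: 0.647
```

```bash
python3 -c "
from h import *
s=state();print(s['joint_pos'].round(2));path([50,60,69,71,80,90,98],20)"
```

```text
t 16.4 pos [ 0.5895 -0.1067  0.1035] gap 0.647 F [-0.8  0.1 -0.1]
[-0.41  0.39  0.66  2.08 -0.71  0.49  2.39]
phi 50 [-68.4 106.9] shift mm [-1.3  6.3 -1.2] turn deg [ 0.3 -0.1  0.4]
phi 60 [-48.9 114.3] shift mm [-1.4 27.2 -1.4] turn deg [ 0.3 -0.1  0.4]
phi 69 [-30.3 117.9] shift mm [-1.6 45.9  1.7] turn deg [ 0.3 -0.1  0.4]
phi 71 [-29.2 126.7] shift mm [-1.6 50.  -6.2] turn deg [ 0.3 -0.1  0.4]
phi 80 [-10.8 126.3] shift mm [-1.7 67.1  0.5] turn deg [ 0.3 -0.1  0.4]
phi 90 [  9.6 122.5] shift mm [-1.9 84.9 11.2] turn deg [ 0.3 -0.1  0.4]
phi 98 [ 25.3 116.9] shift mm [-2.  97.8 21.9] turn deg [ 0.3 -0.1  0.4]
```

arm_command(motion="-1 8 -1 0 0 0;-1 17 -2 0 0 0;-1 27 -2 0 0 0;-1 34 -1 0 0 0;-1 40 0 0 0 0")

```text
time: 17.02
eef_pos: [0.6267, -0.1065, 0.117]
tcp_rot: [[-0.047, 0.937, 0.346], [0.999, 0.044, 0.016], [-0.001, 0.347, -0.938]]
contact_force: [-0.2, -0.5, 0.6]
finger_gap: 0.647
```

```bash
python3 -c "
from h import *
s=state();print(s['joint_pos'].round(2));path([69,71,80,90,98],20)
h=cv2.resize(np.vstack([eyes.camera('scene')[150:270,200:330]]),None,fx=4,fy=4);cv2.imwrite('pics/s5.png',h)"
```

```text
t 17.02 pos [ 0.6267 -0.1065  0.117 ] gap 0.647 F [-0.2 -0.5  0.6]
[-0.41  0.43  0.68  1.99 -0.69  0.55  2.34]
phi 69 [-30.3 117.9] shift mm [0.  6.4 1.4] turn deg [ 0.3 -0.1  0.4]
phi 71 [-29.2 126.7] shift mm [ 0.  10.5 -6.5] turn deg [ 0.3 -0.1  0.4]
phi 80 [-10.8 126.3] shift mm [-0.1 27.6  0.2] turn deg [ 0.3 -0.1  0.4]
phi 90 [  9.6 122.5] shift mm [-0.2 45.4 10.9] turn deg [ 0.3 -0.1  0.4]
phi 98 [ 25.3 116.9] shift mm [-0.4 58.2 21.6] turn deg [ 0.3 -0.1  0.4]
```

View pics/s5.png

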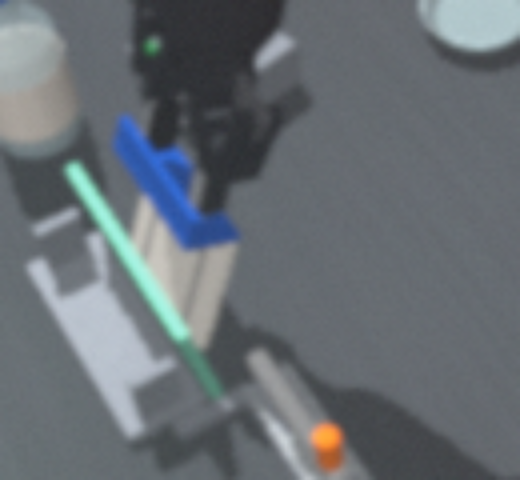

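The plate is up about 70°, with its white face to the fence and the fingers behind the lip. I finish the arc.

arm_command(motion="0 10 -3 0 0 0;0 20 -2 0 0 0;0 29 1 0 0 0;0 38 6 0 0 0;0 46 11 0 0 0")

```text
time: 17.7
eef_pos: [0.6738, -0.1039, 0.1222]
tcp_rot: [[-0.047, 0.937, 0.346], [0.999, 0.045, 0.016], [-0.0, 0.347, -0.938]]
contact_force: [-0.4, -0.6, 0.0]
finger_gap: 0.645
```

```bash
python3 -c "
from h import *
s=state();path([90,98],20)"
```

```text
t 17.7 pos [ 0.6738 -0.1039  0.1222] gap 0.645 F [-0.4 -0.6  0. ]
phi 90 [  9.6 122.5] shift mm [-0.6 -0.7 -0.6] turn deg [ 0.3 -0.1  0.4]
phi 98 [ 25.3 116.9] shift mm [-0.8 12.2 10.1] turn deg [ 0.3 -0.1  0.4]
```

arm_command(motion="0 5 2 0 0 0;0 9 4 0 0 0;0 13 6 0 0 0;0 15 6 0 0 0;0 15 6 0 0 0")

```text
time: 18.32
eef_pos: [0.6892, -0.1034, 0.1221]
tcp_rot: [[-0.047, 0.937, 0.346], [0.999, 0.044, 0.016], [-0.0, 0.347, -0.938]]
contact_force: [0.2, 0.2, -0.7]
finger_gap: 0.648
```

```bash
python3 -c "
from h import *
s=state();path([98],20)
h=cv2.resize(np.vstack([eyes.camera('scene')[150:270,200:330]]),None,fx=4,fy=4);cv2.imwrite('pics/s6.png',h)"
```

```text
t 18.32 pos [ 0.6892 -0.1034  0.1221] gap 0.648 F [ 0.2  0.2 -0.7]
phi 98 [ 25.3 116.9] shift mm [-0.6 -2.3  4.7] turn deg [ 0.3 -0.1  0.4]
```

View pics/s6.png

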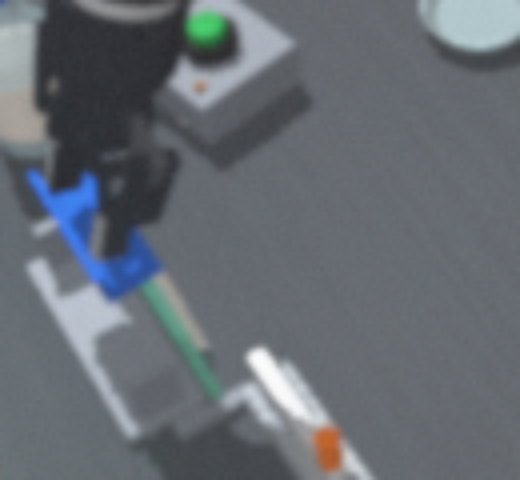

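Plate leans against the fence with its lip over the top edge and no force on the fingers. I back off along the fingers and go to the knob with the hand closed.

arm_command(motion="0 -2 -20 0 0 0;0 -2 -50 0 0 0;0 -2 -100 0 0 0;0 -2 -100 0 0 0")

```text
time: 18.88
eef_pos: [0.6537, -0.107, 0.2206]
tcp_rot: [[-0.045, 0.934, 0.354], [0.999, 0.042, 0.016], [-0.0, 0.354, -0.935]]
contact_force: [0.4, 0.5, -1.0]
finger_gap: 0.646
```

```bash
python3 -c "
from h import *
s=state();print(s['joint_pos'].round(2));fgo(-26,150,0,.216)"
```

```text
t 18.88 pos [ 0.6537 -0.107   0.2206] gap 0.646 F [ 0.4  0.5 -1. ]
[-0.53  0.36  0.83  1.85 -0.53  0.75  2.17]
shift mm [220.7 -39.1  60.6] turn deg [20.8 -0.   0.3]
```

arm_command(motion="60 0 0 7 0 0;120 0 0 14 0 0;180 0 0 21 0 0;221 0 0 21 0 0;221 0 0 21 0 0", claw=255)

```text
time: 19.5
eef_pos: [0.6416, 0.1217, 0.2138]
tcp_rot: [[-0.055, 0.998, -0.014], [0.998, 0.055, 0.001], [0.001, -0.014, -1.0]]
contact_force: [0.1, -1.3, -0.3]
finger_gap: 0.002
```

```bash
python3 -c "
from h import *
s=state();print(s['joint_pos'].round(2));fgo(-26,100,0,.216);fgo(-26,49,0,.216)"
```

```text
t 19.5 pos [0.6416 0.1217 0.2138] gap 0.002 F [ 0.1 -1.3 -0.3]
[-0.8   0.56  0.82  1.57 -0.43  1.21  1.72]
shift mm [ -8.4 -11.8 114. ] turn deg [-0.8 -0.1  0.9]
shift mm [ -8.4 -11.1 165. ] turn deg [-0.8 -0.1  0.9]
```

arm_command(motion="0 -12 50 0 0 1;0 -12 100 0 0 1;0 -12 114 0 0 1;0 -12 114 0 0 1")

```text
time: 20.0
eef_pos: [0.6288, 0.114, 0.1014]
tcp_rot: [[-0.028, 1.0, -0.013], [1.0, 0.028, -0.002], [-0.001, -0.013, -1.0]]
contact_force: [0.8, -0.3, -0.0]
finger_gap: -0.003
```

```bash
python3 -c "
from h import *
s=state();fgo(-26,48,0,.216)"
```

```text
t 20.0 pos [0.6288 0.114  0.1014] gap -0.003 F [ 0.8 -0.3 -0. ]
shift mm [-1.2  0.5 53.4] turn deg [-0.7  0.1 -0.7]
```

arm_command(motion="0 0 30 0 0 -0.7;0 0 53 0 0 -0.7;0 0 53 0 0 -0.7;0 0 53 0 0 -0.7")

```text
time: 20.5
eef_pos: [0.6291, 0.1148, 0.0493]
tcp_rot: [[-0.042, 0.999, -0.011], [0.999, 0.042, -0.001], [-0.0, -0.011, -1.0]]
contact_force: [0.7, 1.5, -0.3]
finger_gap: -0.001
```

arm_command(motion="-10 0 0 0 0 0;-20 0 0 0 0 0;-30 0 0 0 0 0;-38 0 0 0 0 0;-46 0 0 0 0 0")

```text
time: 21.12
eef_pos: [0.6303, 0.0688, 0.0484]
tcp_rot: [[-0.042, 0.999, -0.012], [0.999, 0.042, -0.0], [0.0, -0.012, -1.0]]
contact_force: [0.7, 1.6, 0.8]
finger_gap: -0.002
```

```bash
python3 -c "
from h import *
s=state();fgo(-26,48,0,.127)"
```

```text
t 21.12 pos [0.6303 0.0688 0.0484] gap -0.002 F [0.7 1.6 0.8]
shift mm [-45.    0.    0.4] turn deg [-0.7 -0.   0.1]
```

arm_command(motion="-9 0 0 0 0 0;-18 0 0 0 0 0;-26 0 0 0 0 0;-33 0 0 0 0 0;-38 0 0 0 0 0")

```text
time: 21.75
eef_pos: [0.6317, 0.0305, 0.0482]
tcp_rot: [[-0.042, 0.999, -0.013], [0.999, 0.042, -0.001], [-0.001, -0.013, -1.0]]
contact_force: [1.4, 1.9, 1.0]
finger_gap: 0.0
```

arm_command(motion="-2 0 0 0 0 0;-4 0 0 0 0 0;-6 0 0 0 0 0;-6 0 0 0 0 0")

```text
time: 22.25
eef_pos: [0.6318, 0.0249, 0.0482]
tcp_rot: [[-0.042, 0.999, -0.013], [0.999, 0.042, -0.001], [-0.001, -0.013, -1.0]]
contact_force: [0.2, 2.0, 0.0]
finger_gap: 0.008
```

arm_command(motion="-2 0 0 0 0 0;-4 0 0 0 0 0;-4 0 0 0 0 0")

```text
time: 22.62
eef_pos: [0.6318, 0.0246, 0.0481]
tcp_rot: [[-0.044, 0.999, -0.014], [0.999, 0.044, 0.004], [0.004, -0.014, -1.0]]
contact_force: [-1.3, 7.0, 2.9]
finger_gap: 0.001
```

arm_command(motion="-2 0 0 0 0 0;-3 0 0 0 0 0;-3 0 0 0 0 0")

```text
time: 23.0
eef_pos: [0.6318, 0.0245, 0.0482]
tcp_rot: [[-0.045, 0.999, -0.015], [0.999, 0.045, 0.007], [0.008, -0.015, -1.0]]
contact_force: [-1.4, 10.6, 3.9]
finger_gap: -0.001
```

arm_command(motion="12 0 0 0 0 0;20 0 0 0 0 0;20 0 -50 0 0 0;20 0 -100 0 0 0;20 0 -150 0 0 0")

```text
time: 23.62
eef_pos: [0.6328, 0.0371, 0.1994]
tcp_rot: [[-0.041, 0.999, -0.013], [0.999, 0.041, -0.003], [-0.002, -0.013, -1.0]]
contact_force: [0.3, -0.0, -1.2]
finger_gap: -0.004
```

```bash
python3 -c "
from h import *
s=state()
S=eyes.camera('scene');T=eyes.camera('top')
h=np.hstack([cv2.resize(S[150:290,190:320],None,fx=4,fy=4),cv2.resize(T[100:240,280:345],None,fx=4,fy=4)]);cv2.imwrite('pics/s7.png',h)
for n,im in(('top',T),('scene',S)):
  k,l,st,c=cv2.connectedComponentsWithStats(cv2.inRange(cv2.cvtColor(im,cv2.COLOR_BGR2HSV),(5,170,120),(18,255,255)))
  for i in range(1,k):
    if st[i,4]>6:
      X=w(n,[c[i]],.05)[0]-F0
      if abs(X@ex)<.08: print(n,c[i].round(1),st[i,4],'knob xf,yf',(X@ex).round(4),(X@ey).round(4))
togo([.5445,-.269,.12],ori(0))"
```

```text
t 23.62 pos [0.6328 0.0371 0.1994] gap -0.004 F [ 0.3 -0.  -1.2]
top [225.7 144.1] 136 knob xf,yf -0.0109 0.4023
top [313.9 145.6] 14 knob xf,yf -0.0316 0.1074
top [191.9 151.5] 224 knob xf,yf -0.0308 0.515
scene [267.9 241. ] 32 knob xf,yf -0.0283 0.1116
scene [375.8 386.9] 643 knob xf,yf -0.0358 0.5124
shift mm [-301.1 -104.3   84.9] turn deg [-0.1  0.1  0. ]
```

View pics/s7.png

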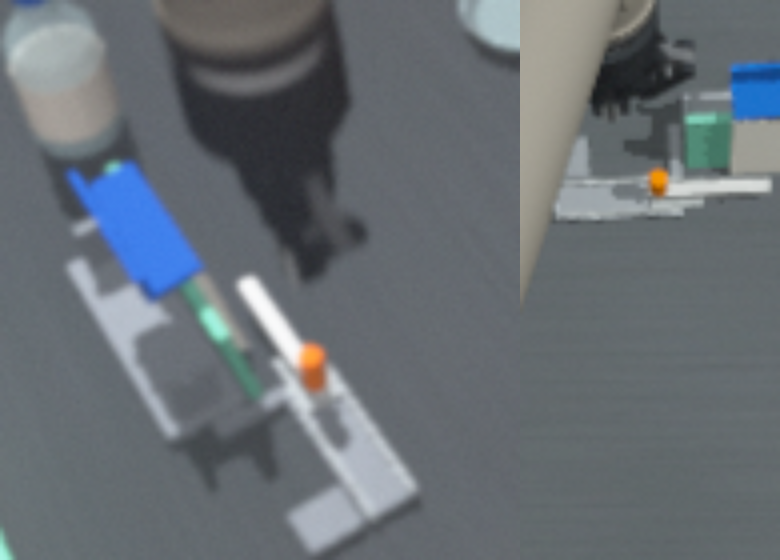

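Plate stands against the fence, the bar lies across its foot, and the knob has travelled about 68 mm (top view 294→314 px). Lamp next.

arm_command(motion="-301 -104 0 0 0 0;-301 -104 0 0 0 0;-301 -104 0 0 0 0;-301 -104 0 0 0 0;-301 -104 0 0 0 0")

```text
time: 24.35
eef_pos: [0.5422, -0.2633, 0.199]
tcp_rot: [[-0.041, 0.999, -0.014], [0.999, 0.041, -0.002], [-0.001, -0.014, -1.0]]
contact_force: [0.2, -1.0, -1.1]
finger_gap: 0.002
```

```bash
python3 -c "
from h import *
s=state();togo([.5445,-.269,.09],ori(0))"
```

```text
t 24.35 pos [ 0.5422 -0.2633  0.199 ] gap 0.002 F [ 0.2 -1.  -1.1]
shift mm [ -5.6   3.6 109. ] turn deg [-0.8  0.1  0.1]
```

arm_command(motion="-5 3 40 -0.8 0 0;-5 3 80 -0.8 0 0;-5 3 109 -0.8 0 0;-5 3 115 -0.8 0 0;-5 3 118 -0.8 0 0")

```text
time: 24.98
eef_pos: [0.5453, -0.2668, 0.0818]
tcp_rot: [[-0.041, 0.999, 0.001], [0.999, 0.041, -0.001], [-0.001, 0.001, -1.0]]
contact_force: [-0.1, -0.8, 0.5]
finger_gap: -0.005
```

arm_command(motion="0 0 2 0 0 0;0 0 4 0 0 0;0 0 5 0 0 0;0 0 5 0 0 0")

```text
time: 25.48
eef_pos: [0.5455, -0.2662, 0.0768]
tcp_rot: [[-0.042, 0.999, 0.002], [0.999, 0.042, -0.0], [-0.001, 0.002, -1.0]]
contact_force: [-0.4, -0.0, 0.9]
finger_gap: 0.001
```

arm_command(motion="0 0 2 0 0 0;0 0 4 0 0 0;0 0 6 0 0 0;0 0 6 0 0 0")

```text
time: 25.98
eef_pos: [0.5456, -0.2663, 0.0709]
tcp_rot: [[-0.042, 0.999, 0.002], [0.999, 0.042, -0.001], [-0.001, 0.002, -1.0]]
contact_force: [-0.2, 1.0, 4.4]
finger_gap: 0.001
```

arm_command(motion="0 0 2 0 0 0;0 0 4 0 0 0;0 0 4 0 0 0")

```text
time: 26.35
eef_pos: [0.5457, -0.2664, 0.0698]
tcp_rot: [[-0.042, 0.999, 0.003], [0.999, 0.042, 0.002], [0.002, 0.003, -1.0]]
contact_force: [-5.0, 5.2, 24.5]
finger_gap: -0.001
```

arm_command(motion="0 0 -4 0 0 0;0 0 -20 0 0 0;0 0 -60 0 0 0;0 0 -110 0 0 0;0 0 -140 0 0 0")

```text
time: 26.98
eef_pos: [0.5455, -0.2668, 0.2092]
tcp_rot: [[-0.041, 0.999, 0.003], [0.999, 0.041, -0.002], [-0.002, 0.003, -1.0]]
contact_force: [0.4, 0.1, -1.3]
finger_gap: -0.002
```

arm_command(motion="0 -60 0 0 0 0;0 -120 0 0 0 0;0 -120 0 0 0 0;0 -120 0 0 0 0")

```text
time: 27.48
eef_pos: [0.426, -0.2709, 0.2068]
tcp_rot: [[-0.042, 0.999, 0.003], [0.999, 0.042, -0.0], [-0.0, 0.003, -1.0]]
contact_force: [1.9, 0.0, -0.1]
finger_gap: -0.003
```

```bash
python3 -c "
from h import *
s=state()
cv2.imwrite('pics/s8.png',cv2.resize(eyes.camera('scene')[120:370,180:480],None,fx=2.6,fy=2.3))"
```

```text
t 27.48 pos [ 0.426  -0.2709  0.2068] gap -0.003 F [ 1.9  0.  -0.1]
```

View pics/s8.png

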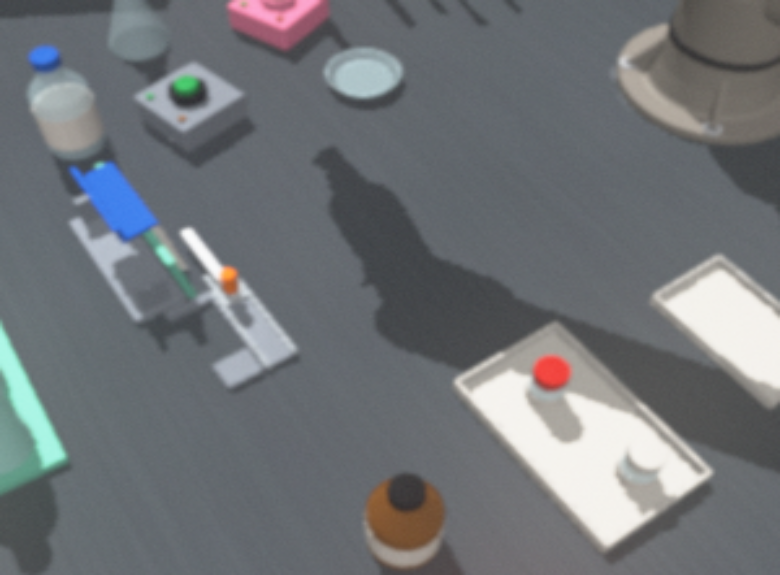

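Everything is in place: plate leaning at (120,210), bar across its foot, button up at (187,88), jar upright at (550,378), other glassware unmoved.

```bash
python3 -c "
from h import *
print(arm.hand_in()); state()"
```

```text
the job is handed in; nothing more can be done
None
the job is handed in; nothing more can be done
```

I finished all the steps and handed the job in at about 27.5 s, well inside the 70 s limit. No verdict came back.

- **Jar:** I moved the red-capped jar to the free half of the white tray. It stood upright and released in the last picture.
- **Plate:** I pushed it flush to the fence, then tipped it up by its lip. In the last picture it leans on the fence with the lip over the top edge. I measured it square and about 3 mm off the middle just before tipping, but did not measure it again once standing.
- **Retainer:** I pushed the bar until it hit its stop at about 10 N. By the pictures the knob had travelled about 68 mm (60 mm needed).
- **Lamp button:** I pressed it to a hard stop at about 24 N. It was up again in the last picture.

The other glassware in the last picture looked unmoved, the arm was clear of everything, and I saw no failed check. Before tipping the plate I found the arm could not tilt the hand to 40° that close to its base, so I used 20°, which worked.

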